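# Unclip the logger's battery cover

### The job

The cells of the larger of the two grey logger units are due for a change. Press in the snap tab on the front of its battery cover, lift the cover straight off while the tab is held in, and set it down right way up in the middle of the dark blue notebook without dropping it. Leave the small unit alone.

Things in the scene. Friction and masses are not known exactly. Their poses are not given: they have to be found in the camera images.
- cover: White hollow battery cover, 42 (x) x 80 (y) x 48 mm, 0.08 kg; flange 50 x 90 mm, 18 to 21 mm above its underside. Origin: centre of underside, z up. Loose in the well of the large grey logger (fixed, 84 x 120 mm, deck 50 mm high): underside 32, top 80 mm above the worktop, 1.5 mm play. Snap tab in the middle of its front face (-x); plain back face at x = +21 mm. It lifts straight up.
- cover_tab (a joint): Travel (m) of the cover's snap tab towards its back (+x): 0 at rest, 0.007 fully in; its hook lets the cover go at 0.0045 to 0.006. Spring 2 N, fully in 8 N; springs back. Ribbed pad at y = -13 to 13 mm, 23 to 44 mm above the cover's underside, outer face at x = -31.5 mm (in: -24.5). Pinching pad and back face together (52.5 mm wide, in: 45.5) presses the tab and holds the cover.
- lab_book: Closed dark blue notebook lying flat, fixed, 210 (x) x 152 (y) mm, top 11 to 14 mm above the worktop. Origin: centre of its underside, z up.
- small_unit: The small grey logger, fixed, to be left alone: 84 (x) x 80 mm (y), deck 50 mm high, with a shorter white cover (42 x 44 mm, top 80 mm above the worktop) and a tab at its front (-x) as well. Origin: on the worktop below the middle of that cover; the case reaches 30 mm to -y and 50 mm to +y of it.
Not all that is in view belongs to the job. What is shaped like the cover but purple or red is not meant.

How it is judged:
By the outcome, as a careful person would: the job done as asked, in the order asked, and still so for the second after the job is handed in, with the robot touching nothing.
It also fails if it takes over 40 s, if anything falls off the work surface, if the arm or the gripper's body presses on something with over 40 N, if the wrist force passes 120 N, or if a joint passes its speed limit or range.

### The arm

A 7-joint arm with a two-finger parallel gripper is mounted at the origin on a cart in front of the work surface, level with it; the furniture and walls round the work are solid. World frame = base frame: x ahead of the robot, y to its left, z up, the work surface at z = 0. Lengths are in m, angles in rad, forces in N, time in s.
With the tool pointing down it reaches from about 0.425 to 0.95 m from the base axis. Payload 4.7 kg.
Tool frame: the origin (TCP) lies between the finger pads; the fingertips stand 25 mm ahead of it and the grasp point (between the pads) lies 6 mm ahead of it; z points along the fingers, y is the line along which they close (so a half turn about z gives the same grasp; the last joint's range is limited). The gripper opens to 85 mm and grips with 20 to 120 N. Pads are 22 mm wide; open, the fingers measure 114 mm over their backs; the gripper's body (76 mm by 85 mm) begins 54 mm behind the grasp point. The pads swing forward as they close: fully open they stand 13 mm farther back than shut.
Start: joints at [-1.145, 0.469, -0.049, 1.532, 0.024, 1.141, -0.082], TCP at [0.296, 0.606, 0.256] pointing down, gripper open.
Joint ranges: [-2.59, 2.59], [-0.33, 1.99], [-1.39, 1.29], [0.1, 2.45], [-1.04, 4.18], [0.21, 1.99], [-2.66, 2.66]. Speed limits (rad/s): [2.57, 2.57, 3.14, 3.14, 3.14, 3.14, 3.14].

### API

Orientations are given as a 3x3 rotation matrix whose columns are the frame's x, y, z axes.
In Python, from rig import * gives the robot as it stands. Calls block until the motion is done:
- movep(position, orientation): joint-space move of the TCP to a pose.
- move_l(position, attitude=None, feed=0.15, until_force=None): straight line of the TCP; attitude=None keeps the orientation; feed is the mean speed in m/s. With until_force (N) it stops when the force on the tool has changed by that much, and returns True; else False.
- move_joints(angles): joint-space move.
- command_gripper(opening, newtons=None): finger opening in m; newtons is the grip in N (None keeps the last); returns when the fingers have stopped.
- sleep(seconds).
- inverse_kinematics(position, orientation): joint angles nearest the present ones, or None.
- sense(): the state.
- camera(name): name is "scene" or "side" or "wrist"; returns (picture, depth): 420x560x3 uint8, red, green, blue; 420x560 float32, m along the optical axis (not along the pixel's ray), 0 where there is no reading.
- camera_params(name): a dict with "K" (3x3 intrinsics, pixels), "position" and "rotation" of the camera in the world; the wrist camera has in their place "tool_from_camera" (4x4, takes a point from camera to tool coordinates, whose origin is the TCP and whose axes are the flange's). Camera axes: x right, y down, z forward; pixel columns grow to the right and rows downward; lengths in m; the calibration is good to about 2 mm. A picture is of the moment at which its call begins: read the wrist's pose just before it. camera_params takes no time and is no camera call.
A pose or a line that the arm cannot do raises Unreachable and nothing moves.
- finish_job(): hands the job in; it is judged then, once.
The state is a dict: "time_s": time; "joint_pos": joint angles; "qd": joint speeds; "joint_efforts": joint torques, N m; "position": TCP position; "tcp_rot": TCP orientation; "wrist_force": force on the tool from outside, world axes, zero at the start; "ft_torque": the same for the moment, N m; "finger_gap": finger opening in m; "gripper_force": force on a finger pad.
Only numpy, scipy, OpenCV 4.12 (cv2) and the standard library are available. Lean on these libraries where they do the work, as an engineer would, in place of code of your own. Each camera call takes 0.05 s, during which the arm holds its last target. There are 200 camera calls.

## Working session

There is one attempt and no reset: what is moved stays moved. The work goes in short steps, each a Python script; the robot and the scene stay as the last script left them, time stands still between calls to the robot, and variables do not carry over. Pictures are saved under pics/ and viewed, at most 10 in all, crops included, and the job is handed in when it is done.

```bash
mkdir -p pics; cat > h.py <<'E'
from rig import *
import numpy as np, cv2
def snap(name,fn=None):
    s=sense(); rgb,d=camera(name); p=camera_params(name)
    if 'position' in p: R=np.array(p['rotation']);t=np.array(p['position'])
    else:
        T=np.array(p['tool_from_camera']);Rt=np.array(s['tcp_rot']);R=Rt@T[:3,:3];t=Rt@T[:3,3]+np.array(s['position'])
    if fn: cv2.imwrite(fn,rgb[:,:,::-1])
    return rgb,d,np.array(p['K']),R,t
def cloud(d,K,R,t):
    v,u=np.mgrid[:d.shape[0],:d.shape[1]]
    c=np.stack([(u-K[0,2])/K[0,0]*d,(v-K[1,2])/K[1,1]*d,d],-1)
    return c@R.T+t
E
python3 - <<'E'
from h import *
a=snap('scene');b=snap('side')
cv2.imwrite('pics/a.png',np.vstack([a[0],b[0]])[::1,:,::-1][:420]);cv2.imwrite('pics/b.png',b[0][:,:,::-1])
np.savez('a.npz',rgb=a[0],P=cloud(*a[1:]),d=a[1]);np.savez('b.npz',rgb=b[0],P=cloud(*b[1:]),d=b[1])
print(a[4],b[4],sense()['tcp_rot'],sense()['time_s'])
E
```

```text
[-0.40754796 -0.54384164  0.81947859] [ 0.22442434 -0.90002242  0.45243743] [[-8.98353748e-01  4.39272131e-01 -7.33472519e-04]
 [ 4.39272741e-01  8.98352326e-01 -1.59943006e-03]
 [-4.36683089e-05 -1.75904848e-03 -9.99998452e-01]] 0.1
```

View pics/a.png

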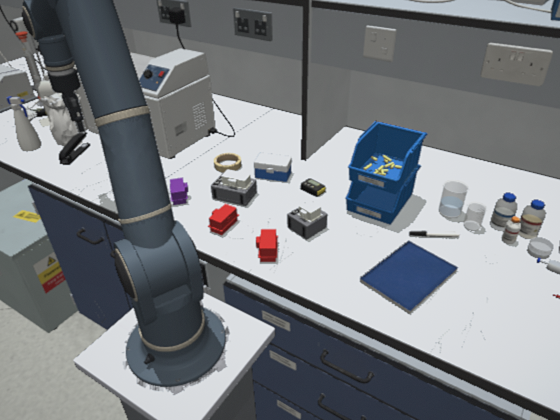

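View pics/b.png

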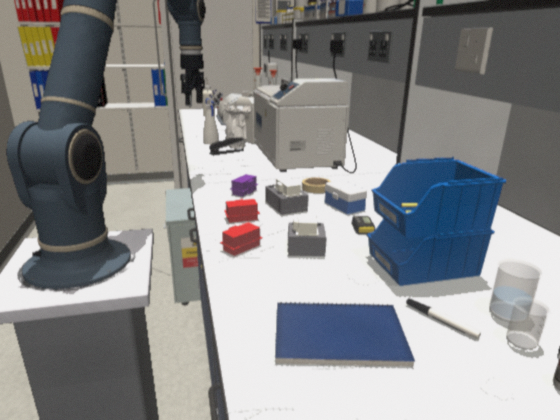

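The scene view shows two grey units, at pixels (234,188) and (307,221), and the notebook at (408,275). Next I get their positions and sizes.

```bash
python3 - <<'E'
from h import *
a=np.load('a.npz');b=np.load('b.npz')
P=a['P']
for n,(u,v) in dict(u1=(234,188),u2=(307,221),book=(408,275)).items(): print(n,P[v,u])
for z,f in((a,'a'),(b,'b')):
    P=z['P'];hsv=cv2.cvtColor(z['rgb'],cv2.COLOR_RGB2HSV)
    m=(P[...,2]>0.03)&(P[...,2]<0.1)&(P[...,0]>.3)&(P[...,0]<1)&(abs(P[...,1])<.7)&(z['d']>0)&(hsv[...,1]<60)
    n,l,st,c=cv2.connectedComponentsWithStats(m.astype(np.uint8))
    for i in range(1,n):
        if st[i,4]>150: q=P[l==i];print(f,c[i].round(),st[i,4],q.min(0).round(3),q.max(0).round(3), cv2.minAreaRect(q[:,:2].astype(np.float32)))
    m=cv2.inRange(hsv,(105,120,20),(125,255,130))>0
    m&=(P[...,2]>0.0)&(P[...,2]<0.025)&(P[...,0]>.3)&(z['d']>0)
    n,l,st,c=cv2.connectedComponentsWithStats(m.astype(np.uint8))
    i=1+st[1:,4].argmax();q=P[l==i];print('book',cv2.minAreaRect(q[:,:2].astype(np.float32)),np.median(q[:,2]))
A=cv2.resize(a['rgb'][165:245,190:340],(800,427),interpolation=cv2.INTER_CUBIC)
cv2.imwrite('pics/c.png',A[:,:,::-1])
E
```

```text
u1 [0.49748944 0.20938247 0.05154302]
u2 [ 0.46947594 -0.06184482  0.05126016]
book [ 0.45649893 -0.35918809  0.00855205]
a [187. 134.] 1087 [0.566 0.524 0.03 ] [0.845 0.604 0.1  ] ((0.702717125415802, 0.5586144924163818), (0.05135933682322502, 0.2800932824611664), 81.67911529541016)
a [315. 137.] 490 [0.821 0.143 0.03 ] [1.    0.167 0.1  ] ((0.9101315140724182, 0.15523125231266022), (0.17915008962154388, 0.02459833025932312), 0.07531610131263733)
a [273. 162.] 595 [0.644 0.131 0.03 ] [0.737 0.254 0.068] ((0.6883863806724548, 0.1925055980682373), (0.07338009774684906, 0.11591334640979767), 15.501603126525879)
a [234. 184.] 916 [0.472 0.165 0.03 ] [0.575 0.297 0.085] ((0.5226803421974182, 0.23211057484149933), (0.08693941682577133, 0.12407094985246658), 10.243738174438477)
a [454. 194.] 697 [ 0.749 -0.403  0.03 ] [ 0.825 -0.334  0.096] ((0.7866209745407104, -0.36875981092453003), (0.06853239983320236, 0.07511238008737564), 80.79398345947266)
a [517. 216.] 1036 [ 0.716 -0.606  0.03 ] [ 0.807 -0.481  0.098] ((0.7863481640815735, -0.5426031351089478), (0.1019376739859581, 0.1094741299748
[... 942 characters left out ...]
8621677756309509, 0.12587444484233856), 11.766799926757812)
b [345. 191.] 622 [0.642 0.131 0.03 ] [0.737 0.257 0.062] ((0.6874729990959167, 0.1961989849805832), (0.07169808447360992, 0.11976203322410583), 16.329830169677734)
b [306. 231.] 936 [ 0.449 -0.092  0.03 ] [0.548 0.002 0.079] ((0.49929550290107727, -0.044697463512420654), (0.08083866536617279, 0.08534941077232361), 77.0400619506836)
b [521. 294.] 2894 [ 0.723 -0.466  0.03 ] [ 0.82  -0.331  0.092] ((0.7720719575881958, -0.4003424644470215), (0.14370334148406982, 0.06948092579841614), 70.88312530517578)
book ((0.4833524227142334, -0.36387354135513306), (0.13738951086997986, 0.15955738723278046), 74.43069458007812) 0.009434705877076177
```

View pics/c.png

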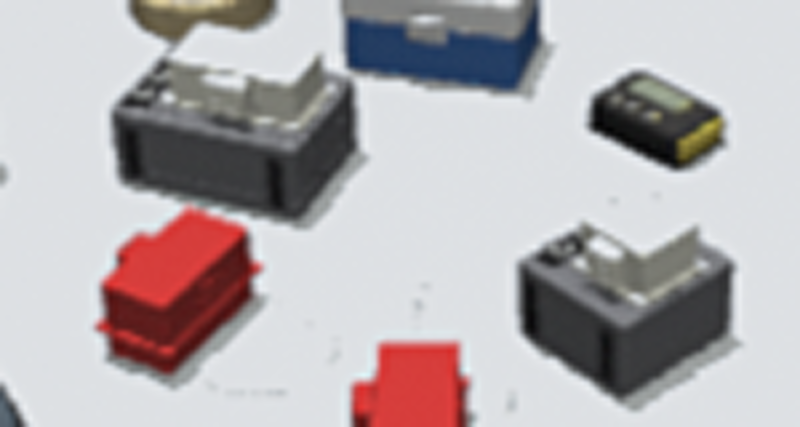

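The larger unit is the left one (87 x 124 mm), centred at about (0.522, 0.232) with a yaw of about +10°. Its tab faces the robot, at crop pixel (225,95). The next step is a close wrist look.

```bash
cat >> h.py <<'E'
def Rg(yaw,s=1):
    y=s*np.array([np.cos(yaw),np.sin(yaw),0]);z=np.array([0,0,-1.]);return np.stack([np.cross(y,z),y,z],1)
E
python3 - <<'E'
from h import *
T=np.array(camera_params('wrist')['tool_from_camera']);print(T.round(3))
j=np.array(sense()['joint_pos'])
c=np.array([.522,.232,.06])
for s in (1,-1):
    R=Rg(np.radians(10.5),s); q=inverse_kinematics(c+[0,0,.02],R); qb=inverse_kinematics([.462,-.359,.06],Rg(np.radians(-15),s))
    print(s,None if q is None else np.round(q,2),None if qb is None else np.round(qb,2))
    cam=R@T[:3,3]; p=c+[0,0,.23]-[cam[0],cam[1],0]; qv=inverse_kinematics(p,R); print(p,None if qv is None else np.round(qv,2))
E
```

```text
[[ 0.    -0.954 -0.299  0.075]
 [ 1.     0.001 -0.001 -0.001]
 [ 0.001 -0.299  0.954 -0.119]
 [ 0.     0.     0.     1.   ]]
1 [-0.67  0.52  0.23  1.95 -0.18  0.69 -0.14] [ 0.11  0.65  0.66  1.94 -0.58  0.75  0.85]
[0.53658684 0.15804165 0.29      ] [-0.64  0.25  0.35  1.79 -0.09  1.12 -0.08]
-1 [-0.19  0.55 -0.4   1.92  0.31  0.73  2.56] [-0.14  0.88  1.1   1.95 -0.98  0.98 -1.95]
[0.50741316 0.30595835 0.29      ] [-0.33  0.33 -0.37  1.68  0.13  1.15  2.59]
```

```bash
python3 - <<'E'
from h import *
R=Rg(np.radians(10.5))
movep(np.array([.522,.232,.24])+R[:,0]*.02,R)
rgb,d,K,Rc,t=snap('wrist','pics/w.png')
P=cloud(d,K,Rc,t);np.savez('w.npz',rgb=rgb,P=P,d=d)
print(sense()['time_s'])
near=np.hypot(P[...,0]-.522,P[...,1]-.232)<.09
hsv=cv2.cvtColor(rgb,cv2.COLOR_RGB2HSV)
for lo,hi in((.045,.055),(.074,.086)):
    m=near&(d>0)&(P[...,2]>lo)&(P[...,2]<hi);q=P[m]
    print(m.sum(),np.median(q[:,2]),cv2.minAreaRect(q[:,:2].astype(np.float32)))
E
```

```text
1.6917
5380 0.051417061314495416 ((0.5235353112220764, 0.23457005620002747), (0.08428283780813217, 0.11979454755783081), 10.818897247314453)
4182 0.0810355675617862 ((0.5202850103378296, 0.2239367663860321), (0.05453238636255264, 0.07991642504930496), 11.042048454284668)
```

View pics/w.png

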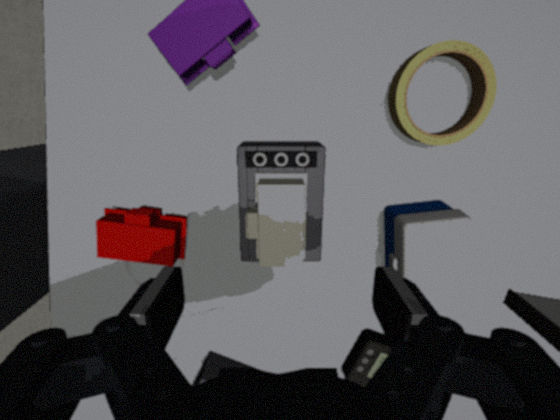

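The wrist view shows the large unit at about (281,200), with the ribbed tab on its left, front side at (251,225). The cover centre is (0.5254, 0.2248) with yaw 10.9°, and the deck and cover measurements agree. I'll grasp and lift, and refine the notebook position from the stored scene picture.

```bash
python3 - <<'E'
from h import *
a=np.load('a.npz');hsv=cv2.cvtColor(a['rgb'],cv2.COLOR_RGB2HSV);P=a['P']
t=np.array([-0.40754796,-0.54384164,0.81947859])
m=cv2.inRange(hsv,(100,100,10),(130,255,170));m[:235]=0;m[310:]=0;m[:,:355]=0;m[:,462:]=0
n,l,st,c=cv2.connectedComponentsWithStats(m);i=1+st[1:,4].argmax();k=l==i
print(st[i],'top z',np.median(P[k][:,2]))
r=P[k]-t;X=t+r*((.0125-t[2])/r[:,2:])
print(cv2.minAreaRect(X[:,:2].astype(np.float32)))
yaw=np.radians(10.9);ux=np.array([np.cos(yaw),np.sin(yaw),0]);R=Rg(yaw)
g=np.array([.5254,.2248,0])-.002*ux
move_l(g+[0,0,.12],R,feed=.15)
move_l(g+[0,0,.082],feed=.08,until_force=8)
s=sense();print(s['position'],s['wrist_force'])
command_gripper(.0,30)
s=sense();print(s['finger_gap'],s['gripper_force'],s['wrist_force'],s['time_s'])
snap('wrist','pics/g.png')
E
```

```text
[ 361  242   95   68 3359] top z 0.012182132705124249
((0.4609735906124115, -0.35914117097854614), (0.14474190771579742, 0.20468993484973907), 75.37579345703125)
[0.52348502 0.2243704  0.08177291] [-0.23502287 -0.37695281  1.21028839]
0.043550078188094914 30.55017739534378 [ 0.35230124 -0.53625033  5.5199952 ] 3.7667
```

View pics/g.png

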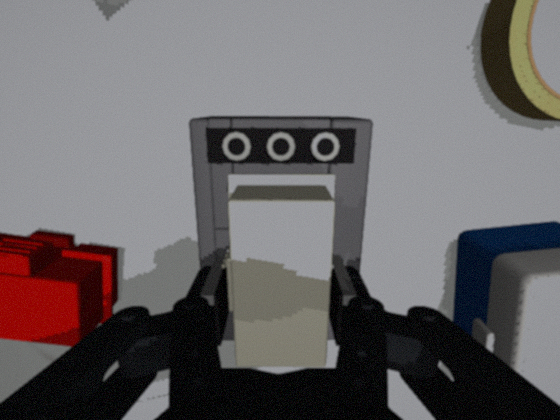

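The fingers pinch the pad and the back face, at about (215,290) and (345,290), with a gap of 43.6 mm, so the tab is fully in. Now I lift.

```bash
python3 - <<'E'
from h import *
p=np.array(sense()['position'])
st=move_l(p+[0,0,.012],feed=.03,until_force=20)
s=sense();print(st,s['position']-p,s['finger_gap'],s['wrist_force'])
if not st:
    st=move_l(p+[0,0,.11],feed=.1,until_force=20)
    s=sense();print(st,s['position']-p,s['finger_gap'],s['wrist_force'],s['time_s'])
snap('wrist','pics/l.png');a=snap('side')
cv2.imwrite('pics/l2.png',np.hstack([cv2.imread('pics/l.png')[:, :400],a[0][100:,150:550,::-1].repeat(1,0) if 0 else cv2.resize(a[0][80:290,200:400,::-1],(400,420))]))
E
```

```text
False [-1.22245357e-04 -4.09774561e-06  1.19703690e-02] 0.04398400376866124 [ 0.05856723 -0.33524203 -0.26921744]
False [-0.00047354 -0.0001481   0.10927888] 0.043518155838610253 [ 0.58724969 -0.71117346 -1.15780817] 5.5583
```

View pics/l2.png

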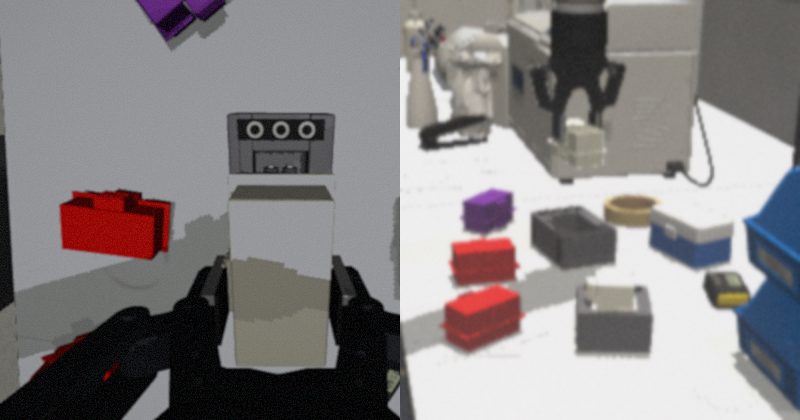

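The cover is out of the well (left panel (281,270), right panel (580,145)) and the small unit is untouched. Next I carry it to the notebook and place it.

```bash
python3 - <<'E'
from h import *
yaw=np.radians(-14.6);ux=np.array([np.cos(yaw),np.sin(yaw),0]);R=Rg(yaw)
g=np.array([.461,-.359,0])-.004*ux
move_l(g+[0,0,.19],R,feed=.22)
print(sense()['finger_gap'])
move_l(g+[0,0,.075],feed=.12)
st=move_l(g+[0,0,.055],feed=.02,until_force=3)
s=sense();print(st,s['position'],s['wrist_force'],s['finger_gap'],s['time_s'])
snap('side','pics/p.png')
E
```

```text
0.043793879997388284
True [ 0.45713216 -0.35797045  0.06242102] [-0.29515619  0.52885369  5.91190239] 0.04387964917499137 10.25
```

View pics/p.png

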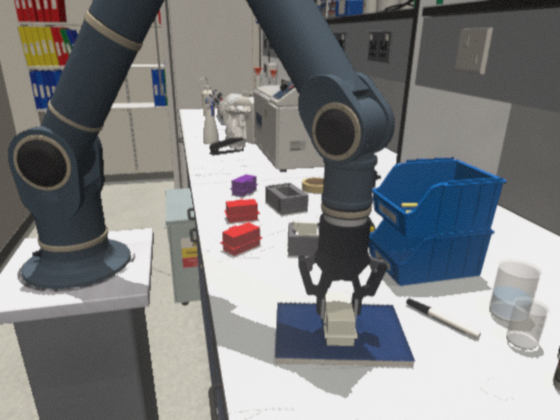

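The cover is resting on the notebook at about (340,325), near its middle. I release in small steps, retreat upward and check.

```bash
python3 - <<'E'
from h import *
for o in (.046,.048,.05,.052,.054,.057,.065,.085): command_gripper(o)
p=np.array(sense()['position']);R=np.array(sense()['tcp_rot'])
move_l(p+[0,0,.15],feed=.12)
move_l(p+[0,0,.24]+R[:,0]*.03,feed=.2)
rgb,d,K,Rc,t=snap('wrist','pics/f.png');P=cloud(d,K,Rc,t)
hsv=cv2.cvtColor(rgb,cv2.COLOR_RGB2HSV);print(sense()['time_s'])
near=(np.hypot(P[...,0]-.461,P[...,1]+.359)<.15)&(d>0)
m=near&(P[...,2]>.05)&(P[...,2]<.07)&(np.hypot(P[...,0]-.461,P[...,1]+.359)<.07);print(np.median(P[m][:,2]),cv2.minAreaRect(P[m][:,:2].astype(np.float32)))
m=near&(P[...,2]>.006)&(P[...,2]<.02)&(cv2.inRange(hsv,(100,80,10),(130,255,170))>0);print(np.median(P[m][:,2]),cv2.minAreaRect(P[m][:,:2].astype(np.float32)))
E
```

```text
14.2667
0.059794776541399974 ((0.45739036798477173, -0.3577563762664795), (0.08041501045227051, 0.05387847498059273), 75.06206512451172)
0.012736193925286243 ((0.46324536204338074, -0.3572758734226227), (0.1462380290031433, 0.20801791548728943), 75.10716247558594)
```

View pics/f.png

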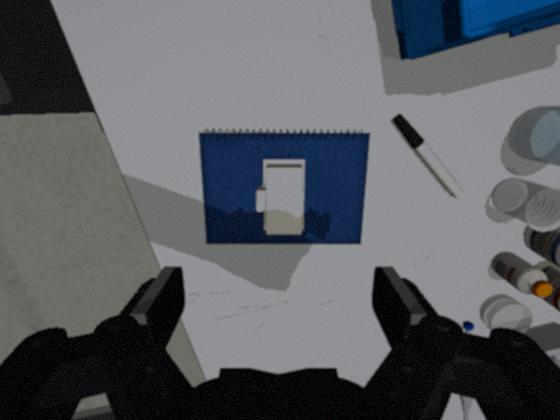

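The cover stands upright at (284,197) on the notebook, within about 2 mm of its middle, with the tab sprung back out. Handing in.

```bash
python3 -c "
from rig import *
sleep(.3);print(finish_job())"
```

```text
the job is handed in; nothing more can be done
None
```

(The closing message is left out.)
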